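# Start three rapid tests in order

### The arm

A 7-joint arm with a two-finger parallel gripper is mounted at the origin on a cart in front of the work surface, level with it; the furniture and walls round the work are solid. World frame = base frame: x ahead of the robot, y to its left, z up, the work surface at z = 0. Lengths are in m, angles in rad, forces in N, time in s.
With the tool pointing down it reaches from about 0.4 to 0.75 m from the base axis. Payload 19.5 kg.
Tool frame: the origin (TCP) lies at the very end of the fingers, on their centre line; the grasp point (between the pads) lies 19 mm behind it; z points along the fingers, y is the direction in which the jaws open and shut (so a half turn about z gives the same grasp; the last joint's range is limited). The gripper opens to 85 mm and grips with 20 to 120 N. Pads are 22 mm wide; open, the fingers measure 114 mm over their backs; the gripper's body (76 mm by 85 mm) begins 54 mm behind the grasp point. The pads swing forward as they close: fully open they stand 13 mm farther back than shut.
Start: joints at [-1.279, 0.707, -0.028, 1.485, 0.022, 0.951, -0.075], TCP at [0.188, 0.543, 0.202] pointing down, gripper open.
Joint ranges: [-2.71, 2.71], [-0.32, 2.16], [-1.57, 1.52], [0, 2.45], [-1.46, 4.6], [0, 2.02], [-2.83, 2.83]. Speed limits (rad/s): [1.89, 1.89, 2.57, 2.57, 3.01, 3.01, 3.01].

### API

Orientations are given as a unit quaternion [w, x, y, z].
In Python, from workcell import arm gives the robot as it stands.
- The arm moves only by the tool carry_out, never from a script. Its argument "plan" is one flat list of numbers, 5 for each row, row after row: the shift along the tool's x, y, z in mm, then the turn about the tool's z in degrees, then the opening, from -1 (shut) to 1 (fully open), so that 0 is half open. In form: [tx, ty, tz, yaw, grip, tx, ty, tz, yaw, grip, ...]. A call has 1 to 12 rows; each row shifts and turns the commanded pose from where the row before left it, along the tool's axes as they then stand; what a row does not reach is not made up. A row lasts 1/10 s, in which the tool goes at most 50 mm and 8.59 degrees, less where a joint would pass 70% of its speed; a pose out of reach is approached as far as the arm can. A call with a gripper value outside its range is refused whole. The fingers move at their own pace and stop on an object; "force" is the grip in N (left out, the last holds). Time passes only in rows, so rows that do not move let the fingers close. It gives the time, the measured TCP pose, the force and the opening at its end, in the units of the state.
- arm.get_state(): the state, without advancing time (a new reading comes with each control period).
- arm.get_image(name): name is "scene" or "top"; returns a dict with "pixels" (400x640x3 uint8, red, green, blue), "fx", "fy", "cx", "cy" (pixels), "extrinsics" (4x4, takes a point from world to camera coordinates). Camera axes: x right, y down, z forward; pixel columns grow to the right and rows downward; lengths in m; the calibration is good to about 2 mm. A picture is of the moment at which its call begins. There is no depth.
- arm.sign_off(): hands the job in, once; it reports no verdict.
Trained networks look in the newest picture that a camera, given by its name, has taken for a name from the list of things; names that differ only in an ending like _2 or _b are one class to them, and where a whole thing is asked for, a point or a joint stands for the part that bears it (a point fixed in the world has none). Each returns a list of dicts, best first, with "score" (0 to 1); they miss things now and then, are a little off and sometimes report something else, mostly with a low value. They report only what shows in the picture. A call takes as long as a camera call.
- arm.search_frame(name, camera): "rect" ([left, top, right, bottom] in pixels, round what is visible of it).
- arm.regions_of(name, camera): "pixels" (400x640 bool, what is visible of it) and "rect" ([left, top, right, bottom] in pixels, round what is visible of it).
- arm.tip_of(name, camera): "at" ([column, row] in pixels: a listed point, or the origin of a listed thing).
The state is a dict: "clock": time; "joint_pos": joint angles; "qd": joint speeds; "tau": joint torques, N m; "eef_pos": TCP position; "ee_rot": TCP orientation; "force": force on the tool from outside, world axes, zero at the start; "moment": the same for the moment, N m; "finger_gap": finger opening in m.
Only numpy, scipy, OpenCV 4.12 (cv2) and the standard library are available. Lean on these libraries where they do the work, as an engineer would, in place of code of your own. Each camera call takes 0.05 s, during which the arm holds its last target.

### The job

Start three of the rapid tests on the worktop, one after the other: with a fingertip tap the red start button first, then the yellow one, then the blue one, each lightly but well in, more than half of its travel; it stays where it is pushed. Leave the green button up, and do not pick up, tip or shove the test stations or disturb the things around them.

Things in the scene. Friction and masses are not known exactly. Their poses are not given: they have to be found in the camera images.
- station_red: loose white test station with the red button, about 0.5 to 0.8 kg, on rubber feet: base 90 (x) x 84 (y) mm, its top 15 mm above the worktop; a white test card lies in a pocket on its front half, a grey round turret (52 mm across, top 30 mm up) with the button stands on its back half. Origin under its centre, z up; x points from card to button
- top_red (a point): centre of the top face of the red start button, which moves down with the button: a round cap 38 mm across (flat over the middle 32 mm), 47.5 mm above the worktop when up, 35.5 mm when fully down (still 4 mm proud of the turret); 15 mm from the station's origin along the station's x
- button_red (a joint): travel of the red button straight down, m: 0 up (as it starts), 0.012 fully down on its hard stop; beyond 0.006 counts as pressed. It resists with about 3.2 N at the top, rising evenly to 6.1 N just before the stop, and stays where it is left: it does not spring back
- station_yellow: loose white test station with the yellow button, about 0.5 to 0.8 kg, on rubber feet: base 90 (x) x 84 (y) mm, its top 15 mm above the worktop; a white test card lies in a pocket on its front half, a grey round turret (52 mm across, top 30 mm up) with the button stands on its back half. Origin under its centre, z up; x points from card to button
- top_yellow (a point): centre of the top face of the yellow start button, which moves down with the button: a round cap 38 mm across (flat over the middle 32 mm), 47.5 mm above the worktop when up, 35.5 mm when fully down (still 4 mm proud of the turret); 15 mm from the station's origin along the station's x
- button_yellow (a joint): travel of the yellow button straight down, m: 0 up (as it starts), 0.012 fully down on its hard stop; beyond 0.006 counts as pressed. It resists with about 3.2 N at the top, rising evenly to 6.1 N just before the stop, and stays where it is left: it does not spring back
- station_blue: loose white test station with the blue button, about 0.5 to 0.8 kg, on rubber feet: base 90 (x) x 84 (y) mm, its top 15 mm above the worktop; a white test card lies in a pocket on its front half, a grey round turret (52 mm across, top 30 mm up) with the button stands on its back half. Origin under its centre, z up; x points from card to button
- top_blue (a point): centre of the top face of the blue start button, which moves down with the button: a round cap 38 mm across (flat over the middle 32 mm), 47.5 mm above the worktop when up, 35.5 mm when fully down (still 4 mm proud of the turret); 15 mm from the station's origin along the station's x
- button_blue (a joint): travel of the blue button straight down, m: 0 up (as it starts), 0.012 fully down on its hard stop; beyond 0.006 counts as pressed. It resists with about 3.2 N at the top, rising evenly to 6.1 N just before the stop, and stays where it is left: it does not spring back
- station_green: loose white test station with the green button, about 0.5 to 0.8 kg, on rubber feet: base 90 (x) x 84 (y) mm, its top 15 mm above the worktop; a white test card lies in a pocket on its front half, a grey round turret (52 mm across, top 30 mm up) with the button stands on its back half. Origin under its centre, z up; x points from card to button
- top_green (a point): centre of the top face of the green start button, which moves down with the button: a round cap 38 mm across (flat over the middle 32 mm), 47.5 mm above the worktop when up, 35.5 mm when fully down (still 4 mm proud of the turret); 15 mm from the station's origin along the station's x
- button_green (a joint): travel of the green button straight down, m: 0 up (as it starts), 0.012 fully down on its hard stop; beyond 0.006 counts as pressed. It resists with about 3.2 N at the top, rising evenly to 6.1 N just before the stop, and stays where it is left: it does not spring back
- cup_red_lid: sample cup with red lid, 50 mm across, 58 mm tall, loose bystander; origin under its centre
- cup_yellow_lid: sample cup with yellow lid, 50 mm across, 58 mm tall, loose bystander; origin under its centre
- label_roll: roll of white labels, 61 mm across, 30 mm tall, loose bystander; origin under its centre
- vial_green: glass vial with white cap and green label, 23 mm across, 50 mm tall, loose bystander; origin under its centre
- vial_purple: glass vial with white cap and purple label, 23 mm across, 50 mm tall, loose bystander; origin under its centre
- marker: grey and black marker pen lying down, 137 mm along its y, 12 mm thick, loose bystander; origin under its centre
- wash_bottle: white bottle, 70 mm across, 167 mm tall, loose bystander; origin under its centre
- tip_box: closed clear pipette-tip box, 80 x 100 x 80 mm, fixed bystander at the back; origin under its centre

How it is judged:
By the outcome, as a careful person would: the job done as asked, in the order asked, and still so for the second after the job is handed in, with the robot touching nothing.
It also fails if it takes over 48 s, if anything falls off the work surface, if the arm or the gripper's body presses on something with over 40 N, if the wrist force passes 120 N, or if a joint passes its speed limit or range.

## Working session

There is one attempt and no reset: what is moved stays moved. The work goes in short steps, Python scripts to look and compute and a tool call to move; the robot and the scene stay as the last step left them, time stands still between calls to the robot, and variables do not carry over. Pictures are saved under pics/ and viewed, and the job is handed in when it is done.

Besides the shell and the picture viewer there is one more tool, called after "Request:" by a JSON object that holds its "api" and its "payload", one argument or row to a line. carry_out: Moves the arm, as the interface text tells. Its arguments: {"type":"object","properties":{"plan":{"type":"array","items":{"type":"number"}},"force":{"type":"number"}},"required":["plan"]}

```bash
mkdir -p pics; cat > h.py <<'E'
import numpy as np, cv2
from workcell import arm
def ray(im,u,v,z):
    E=np.array(im["extrinsics"]);R=E[:3,:3];t=E[:3,3];c=-R.T@t
    d=R.T@np.array([(u-im["cx"])/im["fx"],(v-im["cy"])/im["fy"],1]);s=(z-c[2])/d[2];return c+s*d
def save(im,n): cv2.imwrite("pics/"+n,cv2.cvtColor(im["pixels"],cv2.COLOR_RGB2BGR))
E
python3 - <<'E'
from h import *
for c in("scene","top"):
    im=arm.get_image(c);save(im,c+"0.png")
    E=np.array(im["extrinsics"]);print(c,-E[:3,:3].T@E[:3,3],im["fx"])
    for k in("red","yellow","blue","green"):
        for r in arm.tip_of("top_"+k,c)[:2]: print(k,r["score"],np.round(r["at"],1),ray(im,*r["at"],.0475).round(4))
s=arm.get_state();print(s)
E
```

```text
scene [-0.49189997 -0.68994423  0.91292626] 513.1320404549274
red 0.69 [356.9 231.8] [ 0.4737 -0.2399  0.0475]
red 0.28 [275.6 170.6] [0.6312 0.1217 0.0475]
yellow 0.5 [306.7 214.5] [ 0.478  -0.0824  0.0475]
blue 0.68 [231.  174.5] [0.548  0.2345 0.0475]
green 0.4 [259.8 198. ] [0.4838 0.0804 0.0475]
top [ 0.36867929 -0.04848938  1.12285073] 412.1391094363439
red 0.59 [381.3 242.2] [ 0.4679 -0.2518  0.0475]
yellow 0.54 [318.7 250.9] [ 0.4675 -0.0865  0.0475]
blue 0.51 [199.  243.3] [0.529  0.2202 0.0475]
green 0.71 [252.3 257.2] [0.4745 0.0863 0.0475]
green 0.46 [319.9 255.7] [ 0.4548 -0.0878  0.0475]
{'clock': 0.5, 'joint_pos': array([-1.27874736,  0.70653756, -0.0275956 ,  1.48463716,  0.02202274,
        0.9509612 , -0.07549941]), 'qd': array([-3.31305586e-04, -8.77594867e-04, -9.10317763e-04, -1.20134388e-03,
        1.10114248e-03,  5.48025642e-05,  1.99727843e-03]), 'tau': array([-7.85688280e-04, -8.82576442e+01,  1.23385627e+00, -2.36277205e+01,
        1.70421239e-02,  2.30137637e-03, -3.82622284e-05]), 'eef_pos': array([0.18834699, 0.54320101, 0.2023377 ]), 'ee_rot': array([-6.73916733e-06,  1.66105428e-01,  9.86107992e-01, -1.20207791e-04]), 'force': array([0.22691148, 0.15978161, 0.72982324]), 'moment': array([ 0.04402772, -0.00952703, -0.00791023]), 'finger_gap': 0.08549380309879143}
```

View pics/scene0.png

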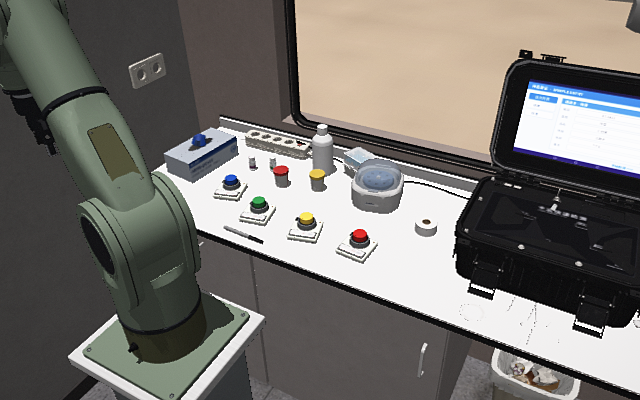

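View pics/top0.png

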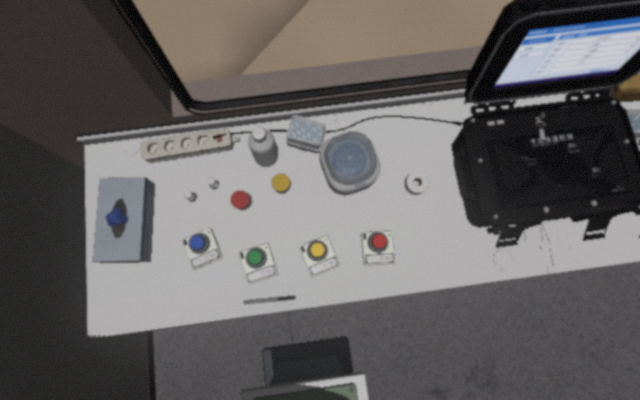

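The scene picture shows the red (360,236), yellow (306,218), green (259,202) and blue (231,180) buttons. In the top picture they are at (378,241), (318,250), (256,257) and (199,242). The cups and vials stand behind blue and green, and the marker lies in front. Next I'll refine the centres by colour and check the two cameras against each other.

```bash
python3 - <<'E'
from h import *
g={"scene":{"red":(360,236),"yellow":(306,218),"green":(259,202),"blue":(231,180)},"top":{"red":(378,241),"yellow":(318,250),"green":(256,257),"blue":(199,242)}}
hr={"red":(0,8),"yellow":(18,36),"green":(55,85),"blue":(105,130)}
for c in g:
    im=arm.get_image(c);hsv=cv2.cvtColor(im["pixels"],cv2.COLOR_RGB2HSV)
    for k,(u,v) in g[c].items():
        h=hsv[...,0].astype(int)
        m=((h>=hr[k][0])&(h<=hr[k][1]))|((k=="red")&(h>172)); m&=(hsv[...,1]>110)&(hsv[...,2]>40)
        w=np.zeros_like(m);w[v-16:v+16,u-16:u+16]=1;m&=w
        n,l,st,ce=cv2.connectedComponentsWithStats(m.astype(np.uint8));i=1+np.argmax(st[1:,4])
        # bright top face
        V=hsv[...,2]; mm=(l==i); b=mm&(V>0.75*np.percentile(V[mm],90)); ys,xs=np.nonzero(b)
        print(c,k,st[i],ce[i].round(1),ray(im,*ce[i],.042).round(4),"bright",b.sum(),xs.min(),xs.max(),ys.min(),ys.max(),ray(im,xs.mean(),ys.mean(),.0475).round(4), "pxmm",im["fx"])
    p=im["pixels"];
    big=[cv2.resize(p[v-25:v+25,u-25:u+25],(300,300),interpolation=cv2.INTER_NEAREST) for u,v in g[c].values()]
    big=np.vstack([np.hstack(big[:2]),np.hstack(big[2:])])
    cv2.imwrite(f"pics/crop_{c}.png",big[...,::-1])
E
```

```text
scene red [353 229  14  13 159] [359.5 235.2] [ 0.4703 -0.2492  0.042 ] bright 95 353 366 229 237 [ 0.4726 -0.2481  0.0475] pxmm 513.1320404549274
scene yellow [300 212  14  13 143] [306.1 218. ] [ 0.4694 -0.0853  0.042 ] bright 83 300 312 212 219 [ 0.4722 -0.0837  0.0475] pxmm 513.1320404549274
scene green [252 196  13  12 118] [258.2 201.8] [0.4722 0.0785 0.042 ] bright 66 253 264 196 203 [0.4745 0.0796 0.0475] pxmm 513.1320404549274
scene blue [225 175  12  10 103] [230.3 179.5] [0.5305 0.2246 0.042 ] bright 54 225 235 175 180 [0.5332 0.2265 0.0475] pxmm 513.1320404549274
top red [373 234  13  14 149] [378.9 240.8] [ 0.4729 -0.2471  0.042 ] bright 139 373 385 234 247 [ 0.4727 -0.2469  0.0475] pxmm 412.1391094363439
top yellow [310 243  15  14 164] [317.1 249.5] [ 0.4722 -0.083   0.042 ] bright 140 311 323 243 255 [ 0.4725 -0.0828  0.0475] pxmm 412.1391094363439
top green [250 252  10  11  57] [254.5 256.9] [0.4751 0.0812 0.042 ] bright 57 250 259 252 262 [0.4746 0.0805 0.0475] pxmm 412.1391094363439
top blue [190 236  14  13 143] [196.4 242. ] [0.5343 0.228  0.042 ] bright 137 190 202 236 248 [0.5333 0.2272 0.0475] pxmm 412.1391094363439
```

View pics/crop_top.png

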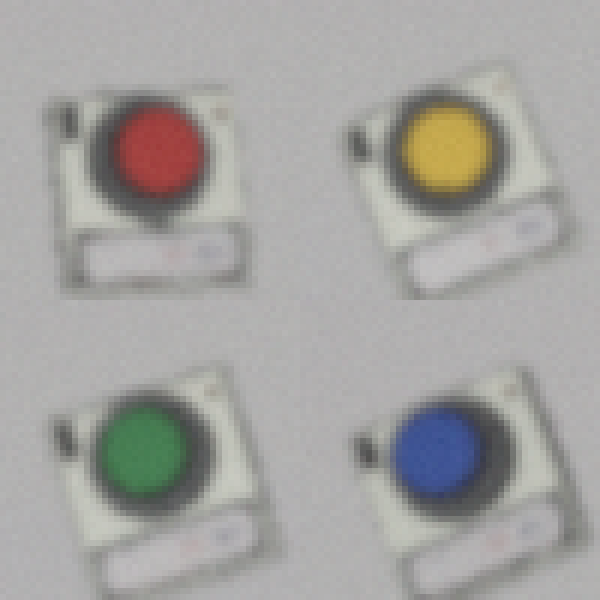

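View pics/crop_scene.png

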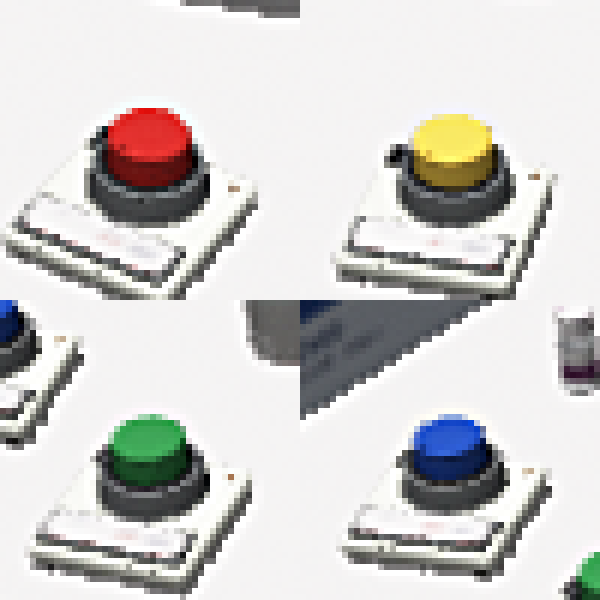

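Both cameras agree to about 1 mm: red is at (0.4727, -0.2475), yellow at (0.4724, -0.083) and blue at (0.533, 0.227), all 47.5 mm high. I'm shutting the gripper and travelling at 0.2 m height.

Request:
{"api": "carry_out", "payload": {
  "plan": [-33,-17,0,0,-1,-33,-17,0,0,-1,-33,-17,0,0,-1,-33,-17,0,0,-1,-33,-17,0,0,-1,-33,-17,0,0,-1,-33,-17,0,0,-1,-33,-17,0,0,-1,-33,-17,0,0,-1,0,0,0,0,-1],
  "force": 20
}}

```text
clock: 1.6
eef_pos: [0.422, 0.2974, 0.2024]
ee_rot: [0.001, 0.169, 0.986, -0.001]
force: [-0.4, 0.9, 0.3]
finger_gap: -0.0002
```

Request:
{"api": "carry_out", "payload": {
  "plan": [-16,-30,0,0,-1,-16,-30,0,0,-1,-16,-30,0,0,-1,-16,-30,0,0,-1,-16,-30,0,0,-1,-16,-30,0,0,-1,-16,-30,0,0,-1,-16,-30,0,0,-1,-16,-30,0,0,-1,0,0,0,0,-1]
}}

```text
clock: 2.6
eef_pos: [0.4667, -0.0048, 0.2024]
ee_rot: [0.0, 0.169, 0.986, -0.001]
force: [0.4, 1.0, 0.8]
finger_gap: -0.0
```

Request:
{"api": "carry_out", "payload": {
  "plan": [-12,-33,10,0,-1,-12,-33,10,0,-1,-12,-33,10,0,-1,-12,-33,10,0,-1,-12,-33,10,0,-1,-12,-33,10,0,-1,-12,-33,10,0,-1,0,0,0,0,-1,0,0,0,0,-1,0,0,0,0,-1]
}}

```text
clock: 3.6
eef_pos: [0.4706, -0.2454, 0.1327]
ee_rot: [0.0, 0.165, 0.986, 0.0]
force: [0.7, -0.3, -0.0]
finger_gap: 0.0003
```

Request:
{"api": "carry_out", "payload": {
  "plan": [-2.6,-1.2,15,0,-1,0,0,20,0,-1,0,0,20,0,-1,0,0,12,0,-1,0,0,6,0,-1,0,0,0,0,-1,0,0,0,0,-1]
}}

```text
clock: 4.3
eef_pos: [0.4726, -0.2486, 0.0601]
ee_rot: [0.0, 0.166, 0.986, -0.0]
force: [0.1, 0.2, -0.3]
finger_gap: -0.0004
```

```bash
python3 - <<'E'
from h import *
im=arm.get_image("scene");cv2.imwrite("pics/r1.png",cv2.resize(im["pixels"][150:290,270:450],(720,560),interpolation=cv2.INTER_CUBIC)[...,::-1])
E
```

```text
(no output)
```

View pics/r1.png

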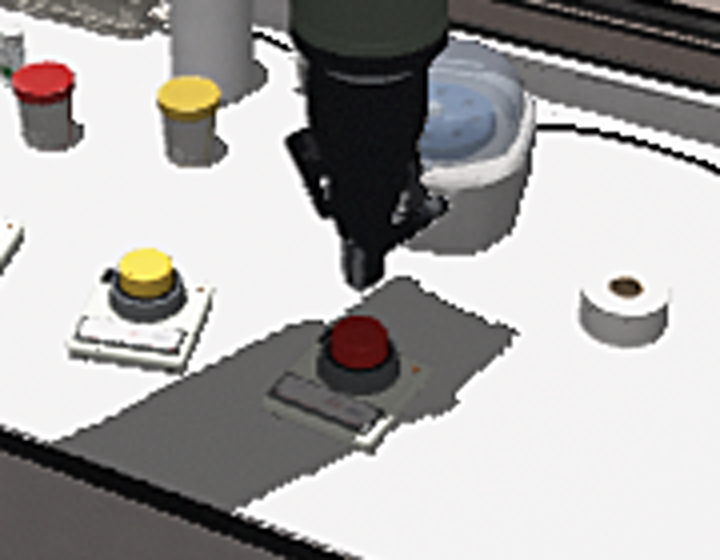

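```bash
python3 - <<'E'
from h import *
p=arm.get_state()["eef_pos"];print(p)
for c in("scene","top"):
    im=arm.get_image(c);E=np.array(im["extrinsics"])
    for P in (p,[.4727,-.2475,.0475],[.4727,-.2475,.078]):
        q=E[:3,:3]@np.array(P)+E[:3,3];print(c,im["fx"]*q[0]/q[2]+im["cx"],im["fy"]*q[1]/q[2]+im["cy"])
    u,v=(359,225) if c=="scene" else (379,238)
    cv2.imwrite(f"pics/z_{c}.png",cv2.resize(im["pixels"][v-30:v+30,u-35:u+35],(700,600),interpolation=cv2.INTER_NEAREST)[...,::-1])
E
```

```text
[ 0.47252966 -0.2487366   0.06019034]
scene 359.8134272559143 229.29156515868902
scene 359.3197594976257 232.8514477292456
scene 359.5568351184156 223.8145080983927
top 380.6740696982237 240.029929920875
top 379.3779579196496 240.6199512673138
top 381.36605667133136 239.17583729535284
```

View pics/z_scene.png

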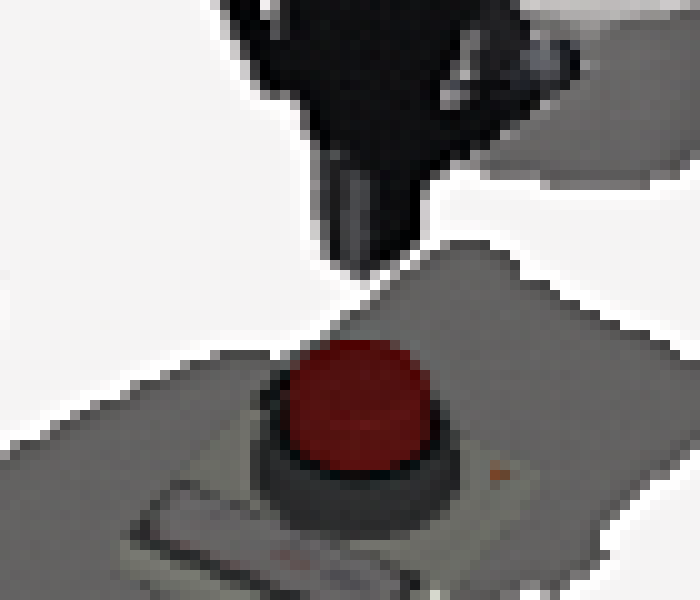

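View pics/z_top.png

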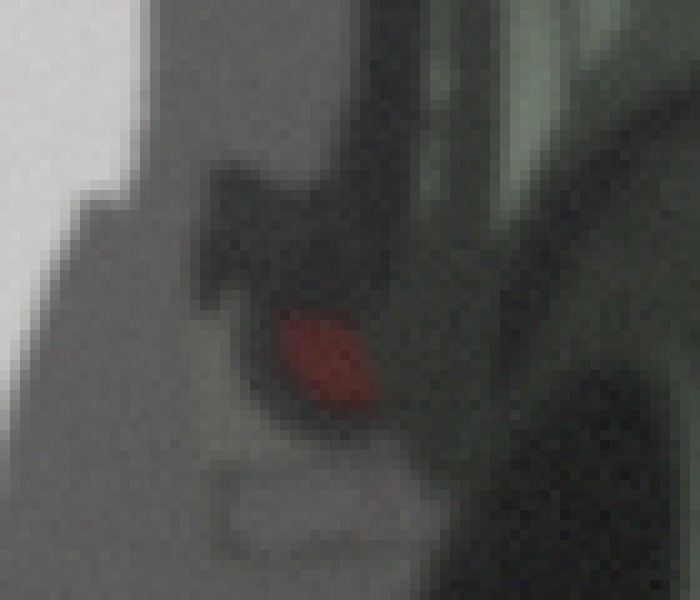

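The cameras put the red button where I expected. The shut fingertip shows at row 222, about 7 px higher than the TCP projection at row 229. That means it is either about 24 mm short or off to the side along the view. I'll turn the tool in place to tell which.

Request:
{"api": "carry_out", "payload": {
  "plan": [0,0,-5,8,-1,0,0,0,8,-1,0,0,0,8,-1,0,0,0,8,-1,0,0,0,8,-1,0,0,0,8,-1,0,0,0,8,-1,0,0,0,8,-1,0,0,0,0,-1,0,0,0,0,-1]
}}

```text
clock: 5.45
eef_pos: [0.4723, -0.2486, 0.0646]
ee_rot: [0.0, 0.662, 0.75, 0.0]
force: [-1.1, -0.7, -0.4]
finger_gap: 0.0
```

```bash
python3 - <<'E'
from h import *
s=arm.get_state();p=s["eef_pos"];print(p,s["joint_pos"],s["finger_gap"])
for c in("scene","top"):
    im=arm.get_image(c);E=np.array(im["extrinsics"])
    for P in (p,):
        q=E[:3,:3]@np.array(P)+E[:3,3];print(c,im["fx"]*q[0]/q[2]+im["cx"],im["fy"]*q[1]/q[2]+im["cy"])
    u,v=(359,225) if c=="scene" else (379,238)
    cv2.imwrite(f"pics/y_{c}.png",cv2.resize(im["pixels"][v-50:v+30,u-40:u+40],(600,600),interpolation=cv2.INTER_NEAREST)[...,::-1])
E
```

```text
[ 0.47230904 -0.24859493  0.06463726] [ 0.35124601  0.85913519  0.1386348   1.7854988  -0.21539144  0.51135254
  0.75502246] 1.5012572457035625e-05
scene 359.76388248872587 228.00513564819693
top 380.9261808034978 239.91158610585674
```

View pics/y_scene.png

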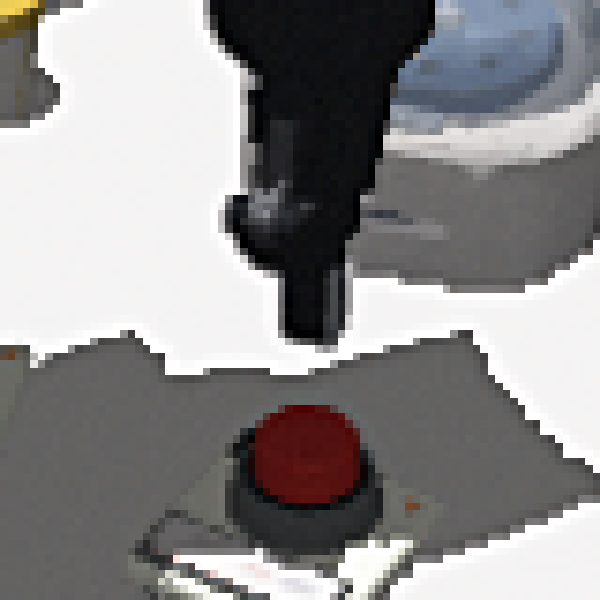

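View pics/y_top.png

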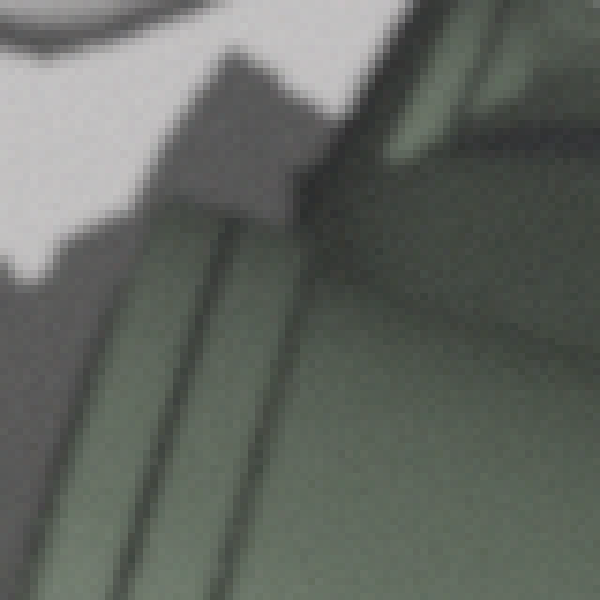

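Turning leaves the column right (360.7 vs 359.8) and the tip still about 7.7 px high. So the offset is vertical, with the tip about 20 to 25 mm above the reported TCP, and not lateral. I'll find contact by force in small steps, with the picture as a check.

Request:
{"api": "carry_out", "payload": {
  "plan": [1,0,6,0,-1,0,0,6,0,-1,0,0,3,0,-1,0,0,0,0,-1]
}}

```text
clock: 5.95
eef_pos: [0.4718, -0.2476, 0.0488]
ee_rot: [-0.0, 0.663, 0.748, -0.0]
force: [0.5, 0.1, 0.0]
finger_gap: -0.0001
```

Request:
{"api": "carry_out", "payload": {
  "plan": [0,0,2,0,-1,0,0,1,0,-1,0,0,0,0,-1]
}}

```text
clock: 6.25
eef_pos: [0.472, -0.2477, 0.0464]
ee_rot: [0.0, 0.663, 0.748, -0.0]
force: [-0.8, 0.9, 0.3]
finger_gap: 0.0001
```

Request:
{"api": "carry_out", "payload": {
  "plan": [0,0,1,0,-1,0,0,1,0,-1,0,0,0,0,-1]
}}

```text
clock: 6.55
eef_pos: [0.472, -0.2476, 0.0443]
ee_rot: [-0.0, 0.663, 0.748, -0.0]
force: [1.0, 0.1, -0.3]
finger_gap: 0.0
```

There is no contact 3 mm below the cap's nominal height, which fits the short-tip reading. Looking again.

```bash
cat >> h.py <<'E'
def look(n,u,v,c="scene"):
    s=arm.get_state();p=s["eef_pos"];im=arm.get_image(c);E=np.array(im["extrinsics"])
    q=E[:3,:3]@np.array(p)+E[:3,3];print(p,s["force"].round(1),"proj",im["fx"]*q[0]/q[2]+im["cx"],im["fy"]*q[1]/q[2]+im["cy"],"origin",u-30,v-30)
    cv2.imwrite("pics/"+n,cv2.resize(im["pixels"][v-30:v+30,u-30:u+30],(600,600),interpolation=cv2.INTER_NEAREST)[...,::-1])
E
python3 -c "
from h import *
look('k1.png',359,225)"
```

```text
[ 0.47200679 -0.24764351  0.04434969] [ 1.   0.1 -0.3] proj 359.2314789842505 233.93446279799215 origin 329 195
```

View pics/k1.png

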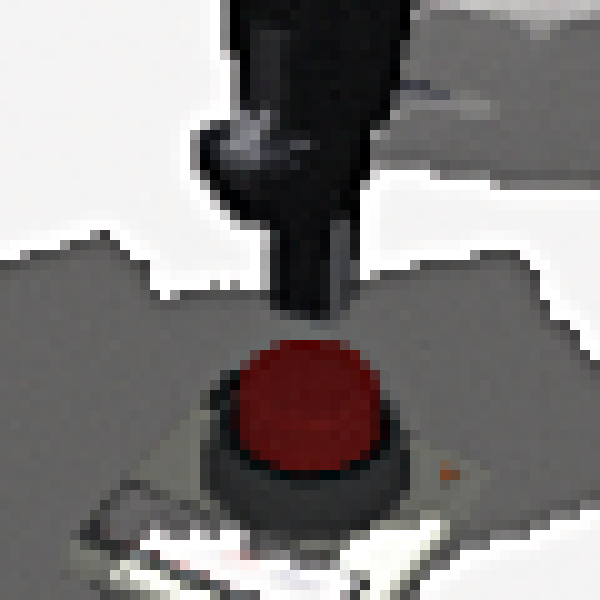

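The tip bottom is at row 227 and the projected TCP at row 234, so contact should come near TCP z of 0.02. Lowering on, checking the force as I go.

Request:
{"api": "carry_out", "payload": {
  "plan": [0,0,3,0,-1,0,0,3,0,-1,0,0,3,0,-1,0,0,2,0,-1,0,0,0,0,-1]
}}

```text
clock: 7.1
eef_pos: [0.4719, -0.2476, 0.0331]
ee_rot: [-0.0, 0.663, 0.748, -0.0]
force: [-0.3, 0.7, -0.1]
finger_gap: 0.0002
```

Request:
{"api": "carry_out", "payload": {
  "plan": [0,0,1,0,-1,0,0,1,0,-1,0,0,1,0,-1,0,0,0,0,-1]
}}

```text
clock: 7.5
eef_pos: [0.472, -0.2477, 0.0303]
ee_rot: [-0.0, 0.663, 0.748, -0.0]
force: [-0.1, -0.8, 0.4]
finger_gap: 0.0
```

Request:
{"api": "carry_out", "payload": {
  "plan": [0,0,1,0,-1,0,0,1,0,-1,0,0,1,0,-1,0,0,0,0,-1]
}}

```text
clock: 7.9
eef_pos: [0.472, -0.2477, 0.0273]
ee_rot: [-0.0, 0.663, 0.748, -0.0]
force: [-0.3, 0.3, 0.3]
finger_gap: 0.0
```

```bash
python3 -c "
from h import *
look('k2.png',359,225)"
```

```text
[ 0.47200652 -0.24766625  0.02728875] [-0.3  0.3  0.3] proj 359.1099066478592 238.87862066392893 origin 329 195
```

View pics/k2.png

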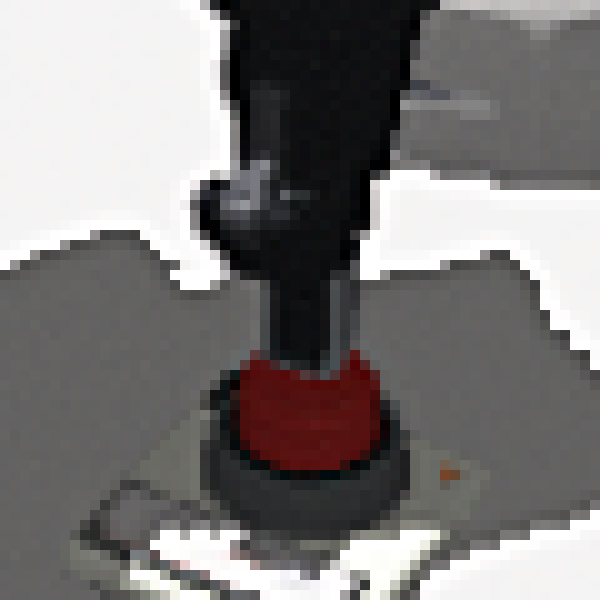

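Request:
{"api": "carry_out", "payload": {
  "plan": [0,0,1,0,-1,0,0,1,0,-1,0,0,1,0,-1,0,0,0,0,-1]
}}

```text
clock: 8.35
eef_pos: [0.472, -0.2476, 0.0243]
ee_rot: [-0.0, 0.663, 0.748, -0.0]
force: [-0.6, 0.9, 0.4]
finger_gap: 0.0002
```

Request:
{"api": "carry_out", "payload": {
  "plan": [0,0,1,0,-1,0,0,1,0,-1,0,0,1,0,-1,0,0,0,0,-1]
}}

```text
clock: 8.75
eef_pos: [0.472, -0.2477, 0.0213]
ee_rot: [-0.0, 0.663, 0.748, -0.0]
force: [0.1, 0.9, 0.3]
finger_gap: 0.0
```

Request:
{"api": "carry_out", "payload": {
  "plan": [0,0,1,0,-1,0,0,1,0,-1,0,0,0,0,-1]
}}

```text
clock: 9.05
eef_pos: [0.472, -0.2476, 0.0193]
ee_rot: [-0.0, 0.663, 0.748, -0.0]
force: [0.5, 0.4, 0.1]
finger_gap: -0.0
```

```bash
python3 -c "
from h import *
look('k3.png',359,225)"
```

```text
[ 0.47202348 -0.24763494  0.01931026] [0.5 0.4 0.1] proj 359.04228967734093 241.1581905617676 origin 329 195
```

View pics/k3.png

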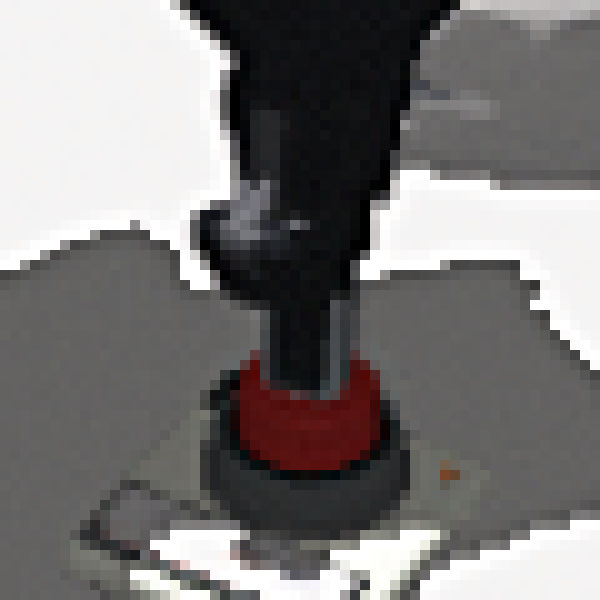

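The finger's lower edge is at row 234.5, the cap is still fully up, and there is no force yet. Continuing in small steps.

Request:
{"api": "carry_out", "payload": {
  "plan": [0,0,1,0,-1,0,0,1,0,-1,0,0,0,0,-1]
}}

```text
clock: 9.4
eef_pos: [0.4721, -0.2477, 0.0174]
ee_rot: [0.0, 0.663, 0.748, -0.0]
force: [0.9, 0.3, -0.6]
finger_gap: 0.0003
```

Request:
{"api": "carry_out", "payload": {
  "plan": [0,0,1,0,-1,0,0,1,0,-1,0,0,0,0,-1]
}}

```text
clock: 9.7
eef_pos: [0.472, -0.2477, 0.0153]
ee_rot: [0.0, 0.663, 0.748, -0.0]
force: [0.2, 0.1, -0.2]
finger_gap: 0.0003
```

Request:
{"api": "carry_out", "payload": {
  "plan": [0,0,1,0,-1,0,0,1,0,-1,0,0,0,0,-1]
}}

```text
clock: 10.0
eef_pos: [0.472, -0.2477, 0.0133]
ee_rot: [-0.0, 0.663, 0.748, -0.0]
force: [0.5, 0.1, -0.3]
finger_gap: 0.0003
```

```bash
python3 -c "
from h import *
look('k4.png',359,225)"
```

```text
[ 0.47201503 -0.24769442  0.01327312] [ 0.5  0.1 -0.3] proj 359.01592330900473 242.88677722957163 origin 329 195
```

View pics/k4.png

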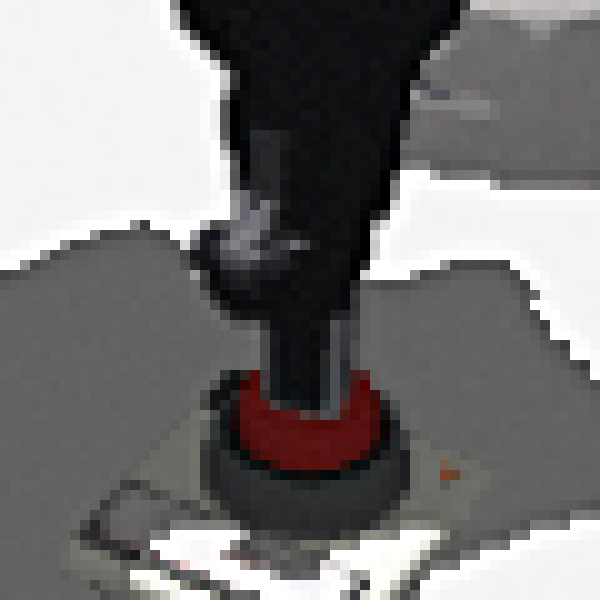

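The cap has visibly gone down: its shoulder was at display row ~360 and is now at ~378. The force reading stayed near zero, so it can't be relied on. I'll measure the cap height from the pictures.

```bash
python3 - <<'E'
from h import *
for k in range(1,5):
    p=cv2.imread(f"pics/k{k}.png")[5::10,5::10].astype(int)
    m=(p[...,2]>60)&(p[...,1]<50)&(p[...,0]<50)
    # subpixel: sum of redness per column
    print(k,[ (int(c),int(m[:,c].sum()),int(np.nonzero(m[:,c])[0].min())+195 if m[:,c].any() else None) for c in (24,25,26,35,36,37,38)], (p[...,2]-p[...,1]).clip(0)[:, [24,25,35,36,37]].sum(0))
print(arm.get_state()["tau"].round(2))
E
```

```text
1 [(24, 7, 232), (25, 9, 231), (26, 11, 230), (35, 11, 230), (36, 9, 231), (37, 7, 232), (38, 0, None)] [554 702 761 663 436]
2 [(24, 7, 232), (25, 9, 231), (26, 10, 231), (35, 11, 230), (36, 9, 231), (37, 7, 232), (38, 0, None)] [525 721 769 663 418]
3 [(24, 7, 232), (25, 9, 231), (26, 8, 233), (35, 10, 231), (36, 9, 231), (37, 7, 232), (38, 0, None)] [526 723 689 668 435]
4 [(24, 5, 234), (25, 8, 232), (26, 6, 235), (35, 9, 232), (36, 8, 232), (37, 4, 235), (38, 0, None)] [432 625 575 605 323]
[ 1.000e-02 -9.143e+01  4.670e+00 -1.086e+01  1.000e-02  1.000e-02
  0.000e+00]
```

Redness drop of about 1.35 px means about 4.7 mm of travel, so contact was near TCP z = 0.018. Pressing 4 mm more, to about 9 mm.

Request:
{"api": "carry_out", "payload": {
  "plan": [0,0,1,0,-1,0,0,1,0,-1,0,0,1,0,-1,0,0,1,0,-1,0,0,0,0,-1]
}}

```text
clock: 10.55
eef_pos: [0.472, -0.2477, 0.0093]
ee_rot: [-0.0, 0.663, 0.748, -0.0]
force: [0.9, 0.0, 0.9]
finger_gap: -0.0
```

```bash
python3 - <<'E'
from h import *
look('k5.png',359,225)
for k in (3,4,5):
    p=cv2.imread(f"pics/k{k}.png")[5::10,5::10].astype(int)
    print(k,(p[...,2]-p[...,1]).clip(0)[:, [24,25,35,36,37]].sum(0))
E
```

```text
[ 0.47201219 -0.2476564   0.00928603] [0.9 0.  0.9] proj 358.9731103840345 244.01442165814643 origin 329 195
3 [526 723 689 668 435]
4 [432 625 575 605 323]
5 [369 558 490 495 242]
```

View pics/k5.png

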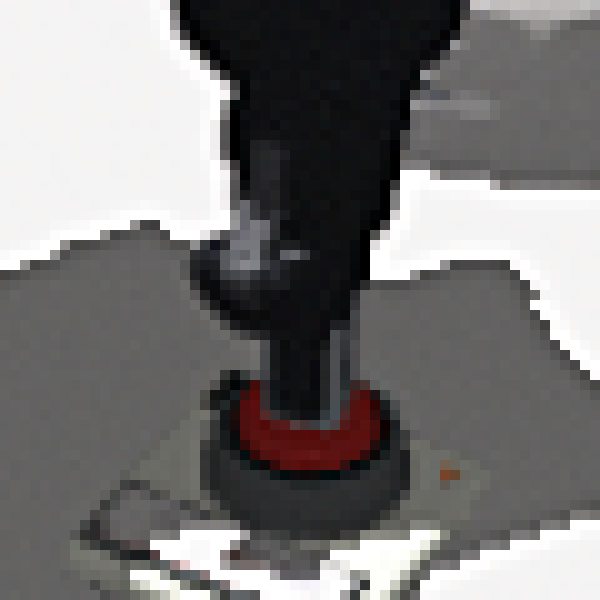

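The red cap is down about 8 to 8.5 mm. Lifting and going over yellow.

Request:
{"api": "carry_out", "payload": {
  "plan": [0,0,-5,0,-1,0,0,-15,0,-1,0,0,-20,0,-1,0,0,-20,0,-1,27.2,3.4,0,0,-1,27.2,3.4,0,0,-1,27.2,3.4,0,0,-1,27.2,3.4,0,0,-1,27.2,3.4,0,0,-1,27.2,3.4,0,0,-1,0,0,0,0,-1,0,0,0,0,-1]
}}

```text
clock: 11.8
eef_pos: [0.4729, -0.0832, 0.0697]
ee_rot: [0.0, 0.663, 0.749, -0.0]
force: [0.0, -0.9, 0.4]
finger_gap: -0.0001
```

```bash
python3 - <<'E'
from h import *
look('m_red.png',359,225)
look('m_yel.png',306,215)
a=cv2.imread("pics/m_red.png");b=cv2.imread("pics/m_yel.png");cv2.imwrite("pics/m.png",cv2.resize(np.hstack([a,b]),(800,400),interpolation=cv2.INTER_NEAREST))
E
```

```text
[ 0.47289856 -0.08315988  0.06966181] [ 0.  -0.9  0.4] proj 305.6920276633206 209.1647776715333 origin 329 195
[ 0.47286309 -0.08379899  0.06962302] [ 0.3  0.4 -0.5] proj 305.88553570907914 209.24623439119358 origin 276 185
```

View pics/m.png

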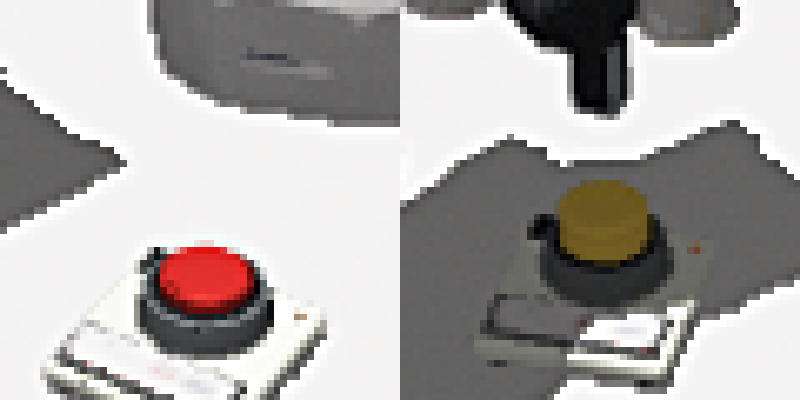

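Red is clearly pressed: the cap is about 10.3 rows tall, against 13 before, and the station has not moved. The finger is over yellow, so I'm pressing to the same TCP height.

Request:
{"api": "carry_out", "payload": {
  "plan": [0,0,15,0,-1,0,0,15,0,-1,0,0,10,0,-1,0,0,5,0,-1,0,0,2,0,-1,0,0,2,0,-1,0,0,0,0,-1]
}}

```text
clock: 12.6
eef_pos: [0.4729, -0.0833, 0.0206]
ee_rot: [0.0, 0.663, 0.748, 0.0]
force: [0.4, -1.3, 0.7]
finger_gap: -0.0002
```

Request:
{"api": "carry_out", "payload": {
  "plan": [0,0,1.5,0,-1,0,0,1.5,0,-1,0,0,1.5,0,-1,0,0,1.5,0,-1,0,0,1.5,0,-1,0,0,1.5,0,-1,0,0,1.5,0,-1,0,0,1,0,-1,0,0,0,0,-1]
}}

```text
clock: 13.5
eef_pos: [0.4728, -0.0832, 0.0088]
ee_rot: [-0.0, 0.663, 0.748, -0.0]
force: [-0.0, -0.1, -0.2]
finger_gap: -0.0001
```

```bash
python3 -c "
from h import *
look('y2.png',306,215)"
```

```text
[ 0.47278962 -0.08320371  0.00875591] [-0.  -0.1 -0.2] proj 306.54572073034 226.47661531560436 origin 276 185
```

View pics/y2.png

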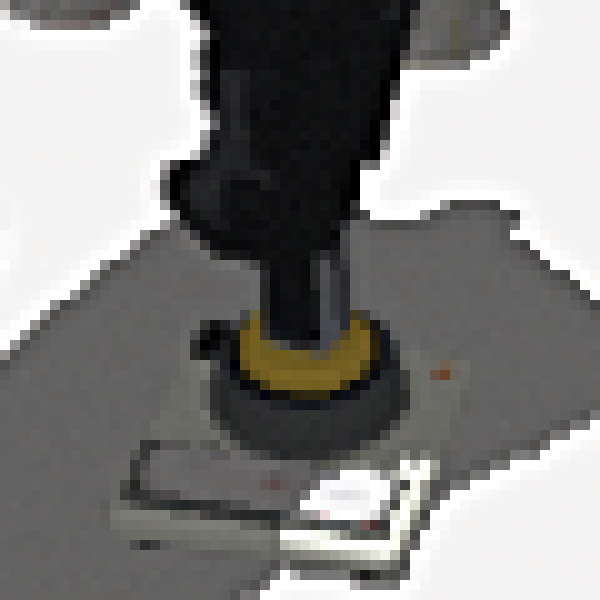

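Yellow is pressed the same way. Lifting, and going over green high up to blue.

Request:
{"api": "carry_out", "payload": {
  "plan": [0,0,-5,0,-1,0,0,-15,0,-1,0,0,-25,0,-1,0,0,-30,0,-1,0,0,0,0,-1]
}}

```text
clock: 14.05
eef_pos: [0.4737, -0.0834, 0.0869]
ee_rot: [0.002, 0.663, 0.748, 0.001]
force: [0.6, 0.1, -0.2]
finger_gap: 0.0
```

Request:
{"api": "carry_out", "payload": {
  "plan": [30,9.75,0,0,-1,30,9.75,0,0,-1,30,9.75,0,0,-1,30,9.75,0,0,-1,30,9.75,0,0,-1,30,9.75,0,0,-1,30,9.75,0,0,-1,30,9.75,0,0,-1,30,9.75,0,0,-1,30,9.75,0,0,-1,0,0,0,0,-1,0,0,0,0,-1]
}}

```text
clock: 15.25
eef_pos: [0.5332, 0.2264, 0.0835]
ee_rot: [-0.0, 0.663, 0.749, -0.001]
force: [-0.1, -0.6, -0.8]
finger_gap: -0.0002
```

```bash
python3 - <<'E'
from h import *
look('b0.png',306,215)
look('b1.png',231,180)
a=cv2.imread("pics/b0.png");b=cv2.imread("pics/b1.png");cv2.imwrite("pics/b.png",cv2.resize(np.hstack([a,b]),(800,400),interpolation=cv2.INTER_NEAREST))
E
```

```text
[0.53320521 0.22641314 0.08348526] [-0.1 -0.6 -0.8] proj 228.72443692468417 167.6126499978415 origin 276 185
[0.53338587 0.22556166 0.08367277] [ 0.3 -0.6 -0.3] proj 228.97435857514347 167.59969025100912 origin 201 150
```

View pics/b.png

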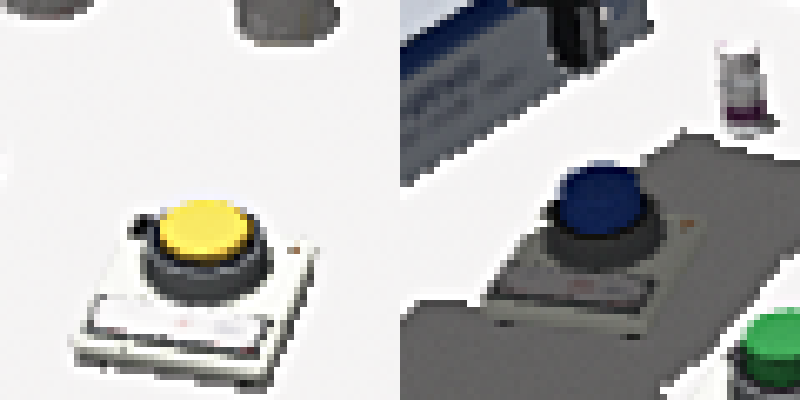

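Yellow is confirmed pressed. The tip over blue is at column ~227.5, against 229 projected, so I'll recheck lower down before pressing.

Request:
{"api": "carry_out", "payload": {
  "plan": [1,0,15,0,-1,0,0,15,0,-1,0,0,15,0,-1,0,0,10,0,-1,0,0,0,0,-1,0,0,0,0,-1]
}}

```text
clock: 15.95
eef_pos: [0.5337, 0.2269, 0.0293]
ee_rot: [0.0, 0.664, 0.748, 0.0]
force: [-0.8, -0.3, 0.3]
finger_gap: 0.0001
```

```bash
python3 - <<'E'
from h import *
look('b2.png',231,180)
im=arm.get_image("scene");E=np.array(im["extrinsics"]);q=E[:3,:3]@np.array([.5333,.227,.0475])+E[:3,3];print(im["fx"]*q[0]/q[2]+im["cx"],im["fy"]*q[1]/q[2]+im["cy"])
E
```

```text
[0.53374055 0.22691837 0.02930962] [-0.8 -0.3  0.3] proj 230.8847634982387 182.16804074286543 origin 201 150
230.0532450701406 177.36612195681064
```

View pics/b2.png

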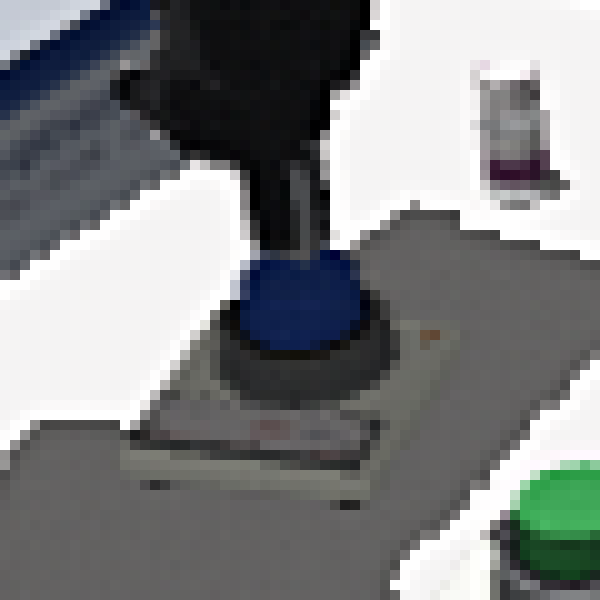

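The tip is within about 2 mm of the cap centre. Pressing blue.

Request:
{"api": "carry_out", "payload": {
  "plan": [0,0,4,0,-1,0,0,3,0,-1,0,0,2,0,-1,0,0,1.5,0,-1,0,0,1.5,0,-1,0,0,1.5,0,-1,0,0,1.5,0,-1,0,0,1.5,0,-1,0,0,1.5,0,-1,0,0,1.5,0,-1,0,0,1,0,-1,0,0,0,0,-1]
}}

```text
clock: 17.25
eef_pos: [0.5335, 0.2273, 0.0082]
ee_rot: [0.0, 0.663, 0.748, -0.0]
force: [0.3, -0.9, 0.3]
finger_gap: 0.0
```

```bash
python3 -c "
from h import *
look('b3.png',231,180)"
```

```text
[0.53351954 0.22726471 0.00819689] [ 0.3 -0.9  0.3] proj 231.58298974468093 187.74148956937532 origin 201 150
```

View pics/b3.png

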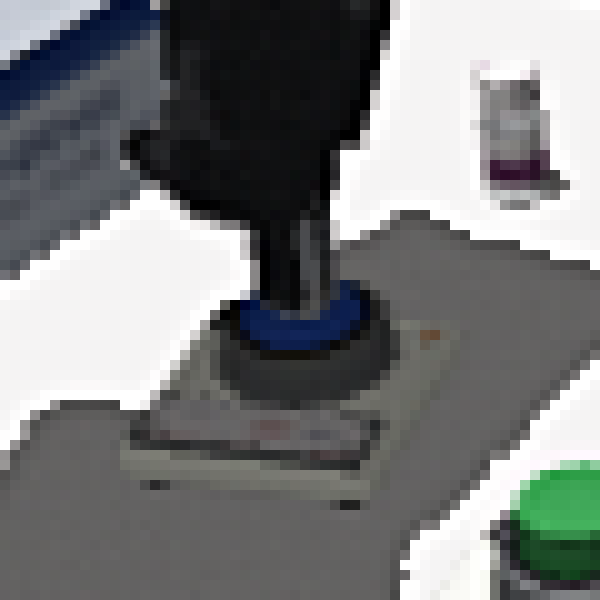

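Blue is in. Lifting straight up and checking everything.

Request:
{"api": "carry_out", "payload": {
  "plan": [0,0,-5,0,-1,0,0,-15,0,-1,0,0,-25,0,-1,0,0,-30,0,-1,0,0,-30,0,-1,0,0,-30,0,-1,0,0,-20,0,-1,0,0,0,0,-1,0,0,0,0,-1]
}}

```text
clock: 18.2
eef_pos: [0.5335, 0.2274, 0.1641]
ee_rot: [0.0, 0.663, 0.748, 0.0]
force: [-0.6, 0.8, -1.2]
finger_gap: -0.0001
```

```bash
python3 - <<'E'
from h import *
im=arm.get_image("scene");cv2.imwrite("pics/f.png",cv2.resize(im["pixels"][130:270,200:400],(800,560),interpolation=cv2.INTER_CUBIC)[...,::-1])
a=cv2.imread("pics/scene0.png").astype(int);b=im["pixels"][...,::-1].astype(int)
hsv=cv2.cvtColor(im["pixels"],cv2.COLOR_RGB2HSV);h0=cv2.cvtColor(cv2.imread("pics/scene0.png"),cv2.COLOR_BGR2HSV)
for k,(u,v),lo,hi in(("red",(360,236),0,8),("yellow",(306,218),18,36),("blue",(231,180),105,130),("green",(259,202),55,85)):
    for x in(h0,hsv):
        w=x[v-14:v+14,u-14:u+14];m=(w[...,0]>=lo)&(w[...,0]<=hi)&(w[...,1]>110)&(w[...,2]>40);ys,xs=np.nonzero(m);print(k,m.sum(),ys.min()+v-14,ys.max()+v-14)
E
```

```text
red 156 229 241
red 118 232 241
yellow 144 212 224
yellow 108 215 224
blue 103 175 184
blue 73 177 184
green 118 196 207
green 118 196 207
```

View pics/f.png

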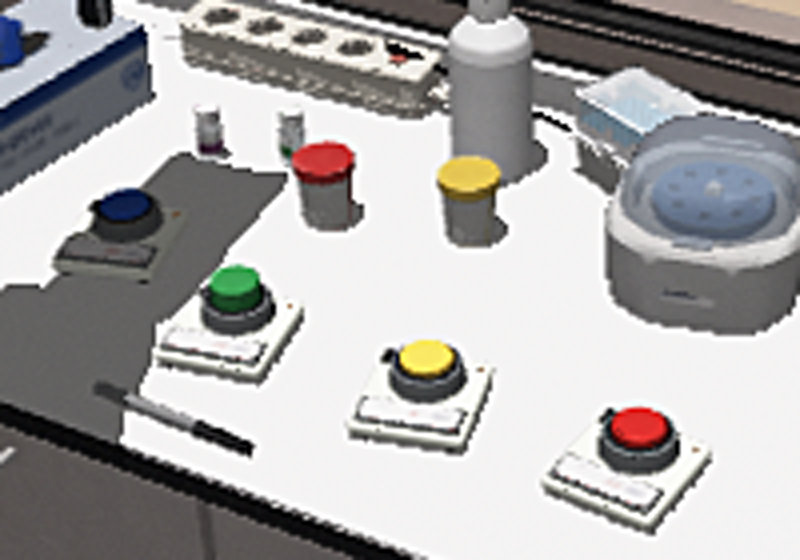

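The final picture shows red (360,237), yellow (307,219) and blue (231,182) down. Green is unchanged (118 px, same rows) and nothing else has moved.

```bash
python3 -c "
from workcell import arm
print(arm.sign_off())"
```

```text
the job is handed in; nothing more can be done
None
```

I pressed the red, yellow and blue buttons in that order with the shut fingertips, then handed the job in at about 18 s with the arm lifted clear.

- **Buttons:** the last picture shows the red, yellow and blue caps 2 to 3 px lower than at the start. That is roughly 9 mm of their 12 mm travel, worked out from the change in the caps' visible area, so well past the 6 mm needed. Green looks exactly as it did at the start.
- **Surroundings:** the stations and the things around them looked unmoved in the pictures.

Two readings disagreed with what I expected:

- **Fingertip height:** the fingertips turned out to be about 29 mm above the reported TCP. I lowered by what the pictures showed rather than by that position.
- **Force:** the force reading stayed at noise level, about 1 N, even while a button was going down. I never felt contact through it, and judged how far each button was in from the pictures alone.

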